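# Put three starter-rebuild parts back in their own sloped trays

### The job

The distributor cap, the control box and the starter solenoid have each been left in one of the others' trays. Move them round so that every part sits in the tray whose picture card shows it: lying flat on its underside and slid all the way down against the back stop, let go and at rest. The tray with the blank card is free for parking a part on the way; do not move the can, the wire spool or the screwdriver.

Things in the scene. Friction and masses are not known exactly. Their poses are not given: they have to be found in the camera images.
- cap_center (a point): Loose black distributor cap: round, 56 across with an upright wall 42 high, five towers on top, 62 high in all; 0.15 to 0.31 kg. Point: its centre, 31 above the underside. Its z is the part's own upright: lying in a tray, z leans 0.349 rad from vertical, towards the stop, and x points down the slope to the stop. Seated against the stop, the point is at x +54, z 55 in the tray frame.
- relay_center (a point): Aluminium control box with a black band: 58 (x) by 46 (y) by 54 high, three brass blades along x on top, 62 high in all; 0.15 to 0.31 kg. Point: its centre, 31 above the underside. Its z is the part's own upright: lying in a tray, z leans 0.349 rad from vertical, towards the stop, and x points down the slope to the stop. Seated against the stop, the point is at x +53, z 55 in the tray frame.
- solenoid_center (a point): Solenoid: barrel, 46 diameter, along x; flange 4 thick, 66 wide, face 31 ahead; copper studs to 37 behind; 55 high; 0.15 to 0.31 kg. Point: its centre, 32 above the underside. Its z is the part's own upright: lying in a tray, z leans 0.349 rad from vertical, towards the stop, and x points down the slope to the stop. Seated against the stop, the point is at x +52, z 57 in the tray frame.
- tray_cap: Fixed green tray, 150 (x) by 84 (y), card pictures the round cap (disc, five dots). Origin on the bench under its middle, x to the low end, z up. Floor slopes down to +x at 0.349 rad: 16 high at the back stop (inner face x +70 at the floor, 28 tall), 70 high at x -78. Lane 76 wide between rails 5 high. Slick: a part let go slides to the stop. The card fills the top 50 of the slope.
- tray_relay: Fixed green sloped tray whose card, at the raised end, pictures the control box (a rectangle with three stripes). Size, frame, slope, stop, rails and slick floor as tray_cap: origin on the bench under its middle, x to the low end, floor 16 high at the stop (x +70), rising at 0.349 rad to 70 at x -78.
- tray_solenoid: Fixed green sloped tray whose card, at the raised end, pictures the solenoid (a narrow barrel with a wide cross flange and two studs). Size, frame, slope, stop, rails and slick floor as tray_cap: origin on the bench under its middle, x to the low end, floor 16 high at the stop (x +70), rising at 0.349 rad to 70 at x -78.
- tray_spare: Fixed green sloped tray whose card, at the raised end, is blank: no part belongs here; empty at the start, for parking a part. Size, frame, slope, stop, rails and slick floor as tray_cap: origin on the bench under its middle, x to the low end, floor 16 high at the stop (x +70), rising at 0.349 rad to 70 at x -78.
- can: Bystander: upright can with a blue label, 60 in diameter, 110 high, on the bench at the right. Origin at the centre of its underside. Not to be moved.
- spool: Bystander: upright white spool of yellow wire, 64 in diameter, 50 high, on the bench at the left. Origin at the centre of its underside. Not to be moved.
- driver: Bystander: screwdriver 200 long with a wooden handle, lying across the bench beyond the trays. Origin under its middle, x along it towards the tip. Not to be moved.
Not all that is in view belongs to the job. Leave any green or red look-alike of the part that bears relay_center alone.

How it is judged:
By the outcome, as a careful person would: the job done as asked, in the order asked, and still so for the second after the job is handed in, with the robot touching nothing.
It also fails if it takes over 112 s, if anything falls off the work surface, if the arm or the gripper's body presses on something with over 40 N, if the wrist force passes 120 N, or if a joint passes its speed limit or range.

### The arm

A 6-joint arm with a two-finger parallel gripper is mounted at the origin on the work surface. World frame = base frame: x ahead of the robot, y to its left, z up, the work surface at z = 0. Lengths are in m, angles in rad, forces in N, time in s.
With the tool pointing down it reaches from about 0.4 to 0.925 m from the base axis. Payload 12.5 kg.
Tool frame: the origin (TCP) lies at the very end of the fingers, on their centre line; the grasp point (between the pads) lies 19 mm behind it; z points along the fingers, y is the line along which they close (so a half turn about z gives the same grasp; the last joint's range is limited). The gripper opens to 95 mm and grips with 3 to 60 N. Pads are 20 mm wide; open, the fingers measure 119 mm over their backs; the gripper's body (75 mm by 180 mm) begins 59 mm behind the grasp point.
Start: joints at [-1.33, 0.491, 1.559, -0, 1.092, -0.106], TCP at [0.212, -0.588, 0.215] pointing down, gripper open.
Joint ranges: [-3.1, 3.1], [-0.84, 2.19], [0.05, 2.79], [-1.13, 4.28], [0.06, 2.93], [-2.69, 2.69]. Speed limits (rad/s): [2.22, 2.22, 2.79, 3.14, 3.14, 3.14].

### API

Orientations are given as [roll, pitch, yaw] about the fixed x, y, z axes, in that order (R = Rz(yaw) Ry(pitch) Rx(roll)).
In Python, from workcell import env gives the robot as it stands. The module is installed in compiled form; this text tells all that it offers. Calls block until the motion is done:
- env.goto(position, orientation): joint-space move of the TCP to a pose.
- env.servo_line(position, ori=None, max_speed=0.15, contact_N=None): straight line of the TCP; ori=None keeps the orientation; max_speed is the mean speed in m/s. With contact_N (N) it stops when the force on the tool has changed by that much, and returns True; else False.
- env.move_joints(angles): joint-space move.
- env.gripper_open() and env.grasp(effort=None): open the fingers fully, or close them until they stop; effort is the grip in N (None keeps the last).
- env.hold(seconds).
- env.inverse_kinematics(position, orientation): joint angles nearest the present ones, or None.
- env.sense(): the state.
- env.snapshot(name): name is "scene" or "top"; returns a dict with "pixels" (384x512x3 uint8, blue, green, red), "depth" (384x512 float32, m along the optical axis (not along the pixel's ray), 0 where there is no reading), "fx", "fy", "cx", "cy" (pixels), "position" and "orientation" of the camera in the world. Camera axes: x right, y up, looking along -z (the intrinsics and any distortion apply to the point x, -y, -z); pixel columns grow to the right and rows downward; lengths in m; the calibration is good to about 2 mm. A picture is of the moment at which its call begins.
A pose or a line that the arm cannot do raises env.PlanningError and nothing moves.
- env.close_job(): hands the job in; it is judged then, once.
The state is a dict: "time_s": time; "joints": joint angles; "joint_velocities": joint speeds; "joint_efforts": joint torques, N m; "tool_pos": TCP position; "orientation": TCP orientation; "contact_force": force on the tool from outside, world axes, zero at the start; "ft_torque": the same for the moment, N m; "gripper_width": finger opening in m; "finger_force": force on a finger pad.
Only numpy, scipy, OpenCV 4.12 (cv2) and the standard library are available. Lean on these libraries where they do the work, as an engineer would, in place of code of your own. Each camera call takes 0.05 s, during which the arm holds its last target. There are 200 camera calls.

## Working session

There is one attempt and no reset: what is moved stays moved. The work goes in short steps, each a Python script; the robot and the scene stay as the last script left them, time stands still between calls to the robot, and variables do not carry over. Pictures are saved under pics/ and viewed, at most 14 in all, crops included, and the job is handed in when it is done.

```bash
mkdir -p pics
cat > h.py <<'E'
import numpy as np, cv2
from scipy.spatial.transform import Rotation as R
from workcell import env
def snap(n):
    s=env.snapshot(n); o=np.array(s["orientation"],float)
    s["R"]=o if o.shape==(3,3) else (R.from_quat(o).as_matrix() if o.size==4 else R.from_euler('xyz',o).as_matrix())
    return s
def cloud(s):
    d=s["depth"]; v,u=np.mgrid[:d.shape[0],:d.shape[1]]
    k=[s[i] for i in("k1","k2","p1","p2","k3")] if "k1" in s else None
    p=np.stack([(u-s["cx"])/s["fx"]*d,-(v-s["cy"])/s["fy"]*d,-d],-1)
    w=p@s["R"].T+np.array(s["position"]); w[d<=0]=np.nan
    return w
E
python3 - <<'E'
from h import *
for n in("scene","top"):
    s=snap(n); cv2.imwrite(f"pics/{n}0.png",cv2.resize(s["pixels"],(768,576)))
    np.savez(f"{n}0.npz",w=cloud(s),p=s["pixels"])
    print({k:v for k,v in s.items() if k not in("pixels","depth")})
E
```

```text
{'fx': 412.7747683607585, 'fy': 412.7747683607585, 'cx': 256.32267940870594, 'cy': 190.40229611821846, 'position': array([ 1.26809478, -0.40381086,  1.10483057]), 'orientation': array([ 0.65173209, -0.00120161,  1.01574288]), 'R': array([[ 0.52698835, -0.67606176,  0.51499881],
       [ 0.84987166,  0.41835471, -0.3204645 ],
       [ 0.00120161,  0.60656395,  0.79503379]])}
{'fx': 481.4489269034296, 'fy': 481.4489269034296, 'cx': 262.4813415702719, 'cy': 191.7459222498061, 'position': array([0.46842113, 0.01297811, 1.75050608]), 'orientation': array([ 0.07458126, -0.0058175 , -1.58255292]), 'R': array([[-0.01175612,  0.99715629, -0.07443878],
       [-0.99991397, -0.0112902 ,  0.00667688],
       [ 0.00581747,  0.07451087,  0.99720323]])}
```

View pics/top0.png

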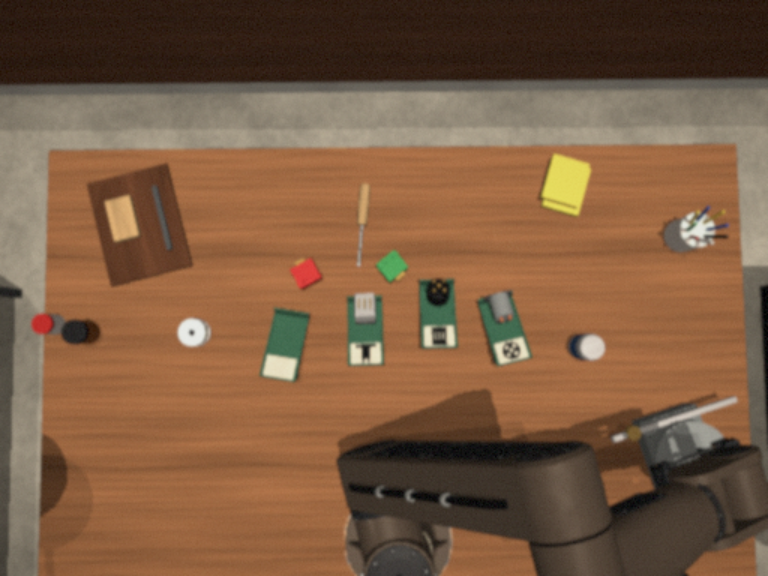

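View pics/scene0.png

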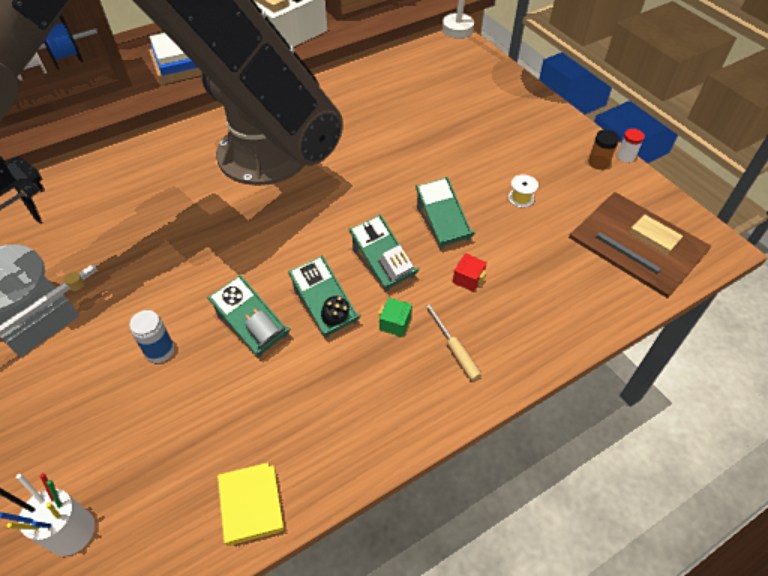

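Top view (768-wide picture): the spare tray is at (285,345). The solenoid tray at (365,330) holds the aluminium box at (365,307). The relay tray at (437,315) holds the cap at (437,291). The cap tray at (503,330) holds the solenoid at (501,307). Possible mix-ups for the box are the red block (306,273) and the green block (392,265), both loose on the bench. The box I want is the aluminium one with three blades at (365,307).

```bash
cat > fit.py <<'E'
from h import *
from scipy.optimize import least_squares
T0={"spare":(285,345),"sol":(365,330),"relay":(437,315),"cap":(503,330)}
def fit(files=("top0","scene0")):
    D=[np.load(f+".npz") for f in files]
    W=np.concatenate([d["w"].reshape(-1,3) for d in D]); 
    P=np.concatenate([d["p"].reshape(-1,3) for d in D]).astype(int)
    src=np.concatenate([np.full(d["p"].shape[0]*d["p"].shape[1],i) for i,d in enumerate(D)])
    b,g,r=P.T; green=(g>r*1.3)&(g>b*1.1)&(g<150)
    white=(np.min(P,1)>150)
    out={}
    w0=D[0]["w"]
    for n,(u,v) in T0.items():
        c=w0[int(v*2/3),int(u*2/3),:2]
        near=(np.hypot(*(W[:,:2]-c).T)<0.1)&(W[:,2]>0.006)&(W[:,2]<.085)
        gm=near&(green|white)
        # take largest blob around: drop loose green block by distance later in rect fit
        X=W[gm]
        card=W[near&white&(W[:,2]>.045)&(W[:,2]<.075)]
        yaw=0.; cen=c.copy()
        for it in range(8):
            l=lambda A:(A[:,:2]-cen)@np.array([[np.cos(yaw),-np.sin(yaw)],[np.sin(yaw),np.cos(yaw)]])
            L=l(X); k=(abs(L[:,0])<.085)&(abs(L[:,1])<.05)
            zf=.016+(.07-L[:,0])*np.tan(.349)
            fl=k&(abs(X[:,2]-zf)<(.02 if it<3 else .008))
            A=np.c_[X[fl][:,:2]-cen,np.ones(fl.sum())]
            s=np.linalg.lstsq(A,X[fl][:,2],rcond=None)[0]
            slope=np.hypot(*s[:2])
            if it==0:
                r_=cv2.minAreaRect(X[k][:,:2].astype(np.float32)*1000)
                q=cv2.boxPoints(r_)/1000; e=q[1]-q[0]; f=q[2]-q[1]; e=e if np.hypot(*e)>np.hypot(*f) else f
                yaw=np.arctan2(e[1],e[0]); 
                if np.cos(yaw)<0: yaw+=np.pi
                cen=np.array(r_[0])/1000; continue
            lo,hi=np.percentile(L[fl,1],[1,99])
            R2=np.array([np.cos(yaw),np.sin(yaw)]); N2=np.array([-R2[1],R2[0]])
            # long axis from median lateral centre line and plane
            hx=np.linspace(-.07,.0,8); m=[np.mean(np.percentile(L[fl&(abs(L[:,0]-h)<.008),1],[3,97])) for h in hx]
            dy=np.polyfit(hx,m,1); 
            xs=np.median(L[fl,0]-(.07-(X[fl,2]-.016)/np.tan(.349)))
            cen=cen+N2*(dy[1])+R2*xs; yaw+=np.arctan(dy[0])
        out[n]=(cen[0],cen[1],yaw)
        print(n,np.round(cen,4),"yaw",round(yaw,3),"planeyaw",round(np.arctan2(-s[1],-s[0]),3),"slope",round(np.arctan(slope),3),"width",round(hi-lo,4),"xr",np.round(np.percentile(L[fl,0],[1,99]),3),fl.sum())
        # part
        L=np.c_[(W[:,:2]-cen)@np.array([[np.cos(yaw),-np.sin(yaw)],[np.sin(yaw),np.cos(yaw)]]),W[:,2]]
        h=(L[:,2]-(.016+(.07-L[:,0])*np.tan(.349)))*np.cos(.349)
        for i in range(len(D)):
            pt=(src==i)&(abs(L[:,0])<.1)&(abs(L[:,1])<.045)&(h>.035)&(L[:,2]<.12)
            if pt.sum()>10: print("   part",files[i],pt.sum(),"x",np.round(np.percentile(L[pt,0],[2,98]),3),"y",np.round(np.percentile(L[pt,1],[2,50,98]),3),"hmax",round(np.percentile(h[pt],98),3))
    return out
if __name__=="__main__":
    import json; json.dump(fit(),open("trays.json","w"))
    a=np.load("scene0.npz")["p"][125:245,130:330]; cv2.imwrite("pics/crop0.png",cv2.resize(a,(800,480),interpolation=cv2.INTER_CUBIC))
E
python3 fit.py
```

```text
spare [0.4661 0.2599] yaw -0.212 planeyaw -0.141 slope 0.345 width 0.0818 xr [-0.077  0.071] 1268
sol [0.4975 0.0716] yaw 0.022 planeyaw 0.034 slope 0.352 width 0.0815 xr [-0.077  0.073] 867
   part top0 229 x [0.026 0.086] y [-0.024 -0.003  0.019] hmax 0.064
   part scene0 271 x [0.032 0.085] y [-0.024 -0.003  0.022] hmax 0.063
relay [ 0.5353 -0.1012] yaw 0.004 planeyaw 0.005 slope 0.345 width 0.0811 xr [-0.078  0.072] 860
   part top0 189 x [0.031 0.078] y [-0.025  0.     0.024] hmax 0.066
   part scene0 253 x [0.034 0.08 ] y [-0.024 -0.002  0.025] hmax 0.063
cap [ 0.4999 -0.2568] yaw 0.208 planeyaw 0.221 slope 0.345 width 0.0824 xr [-0.079  0.071] 941
   part top0 233 x [0.021 0.082] y [-0.027  0.     0.022] hmax 0.059
   part scene0 316 x [0.021 0.083] y [-0.027 -0.006  0.021] hmax 0.057
```

View pics/crop0.png

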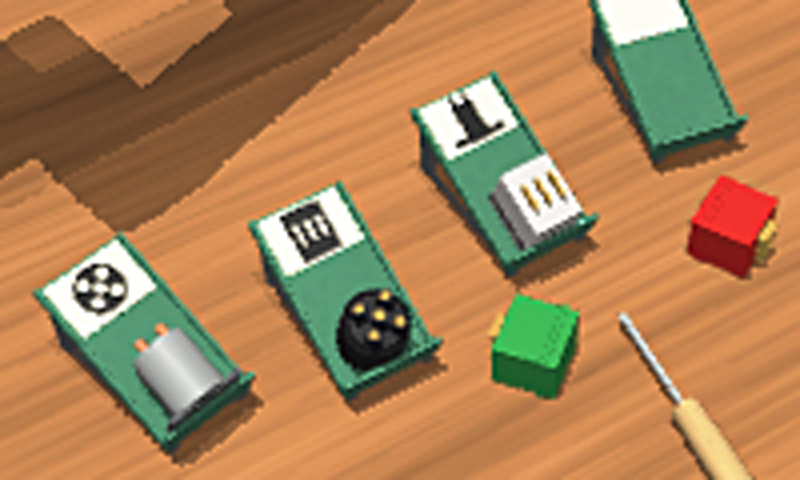

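The crop confirms all three parts and four cards. The fitted slopes (0.35) and widths (about 82) match the given tray. Next I check reach for all the poses.

```bash
cat > mv.py <<'E'
from h import *
import json
T=json.load(open("trays.json")); A=.349
SEAT={"box":(.053,.055,.031),"cap":(.054,.055,.031),"sol":(.052,.057,.032)}  # x,z,centre height
def pose(tray,part,up=0.,back=0.,y=0.,tip=.013,s=1):
    """TCP pose holding part: up = off the floor along part z, back = up the slope from the seat"""
    cx,cy,yaw=T[tray]; x,z,h=SEAT[part]; M=R.from_euler('z',yaw).as_matrix()
    px=np.array([np.cos(A),0,-np.sin(A)]); pz=np.array([np.sin(A),0,np.cos(A)]); py=np.array([0,1.,0])
    p=np.array([x,y,z])+pz*(tip-h+up)-px*back
    O=np.c_[-s*px,s*py,-pz]
    return M@p+[cx,cy,0], R.from_matrix(M@O).as_euler('xyz')
def above(tray,part,dz=.15,**k):
    p,o=pose(tray,part,**k); return p+[0,0,dz],o
def pick(tray,part,effort=30,**k):
    p,o=above(tray,part,**k); env.goto(p,o)
    p,o=pose(tray,part,**k); u=pose(tray,part,up=.07,**k)[0]
    env.servo_line(u,o,.25); c=env.servo_line(p,o,.1,contact_N=12)
    env.grasp(effort); s=env.sense(); print("picked",part,c,"width",round(s["gripper_width"],4),"ff",np.round(s["finger_force"],1),"t",round(s["time_s"],1))
    env.servo_line(pose(tray,part,up=.07,**k)[0],o,.12)
    env.servo_line(above(tray,part,**k)[0],o,.25); print("lifted width",round(env.sense()["gripper_width"],4))
def place(tray,part,gap=.002,back=.004,**k):
    p,o=above(tray,part,back=back,**k); env.goto(p,o)
    env.servo_line(pose(tray,part,up=.05,back=back,**k)[0],o,.2)
    c=env.servo_line(pose(tray,part,up=gap,back=back,**k)[0],o,.06,contact_N=6)
    s=env.sense(); print("placed",part,c,"F",np.round(s["contact_force"],1))
    env.gripper_open(); env.hold(.3)
    env.servo_line(pose(tray,part,up=.08,back=back,**k)[0],o,.15)
    env.servo_line(above(tray,part,back=back,**k)[0],o,.25); print("t",round(env.sense()["time_s"],1))
E
python3 - <<'E'
from mv import *
for t in T:
  for s in(1,-1):
    for f in(pose,above):
      q=env.inverse_kinematics(*f(t,"box",s=s)); print(t,s,f.__name__,None if q is None else np.round(q,2), np.round(f(t,"box",s=s)[0],3))
print(env.sense())
E
```

```text
spare 1 pose [ 0.26  0.75  1.66  0.18  1.05 -1.21] [0.512 0.25  0.038]
spare 1 above [ 0.26  0.56  1.55  0.16  1.34 -1.16] [0.512 0.25  0.188]
spare -1 pose [0.26 0.75 1.66 0.18 1.05 1.93] [0.512 0.25  0.038]
spare -1 above [0.26 0.56 1.55 0.16 1.34 1.98] [0.512 0.25  0.188]
sol 1 pose [ 0.01  0.74  1.67 -0.    1.08 -1.58] [0.544 0.073 0.038]
sol 1 above [ 0.01  0.56  1.56 -0.    1.37 -1.58] [0.544 0.073 0.188]
sol -1 pose [ 0.01  0.74  1.67 -0.    1.08  1.56] [0.544 0.073 0.038]
sol -1 above [ 0.01  0.56  1.56 -0.    1.37  1.56] [0.544 0.073 0.188]
relay 1 pose [-0.24  0.79  1.56 -0.09  1.14 -1.77] [ 0.582 -0.101  0.038]
relay 1 above [-0.24  0.61  1.45 -0.09  1.42 -1.79] [ 0.582 -0.101  0.188]
relay -1 pose [-0.24  0.79  1.56 -0.09  1.14  1.38] [ 0.582 -0.101  0.038]
relay -1 above [-0.24  0.61  1.45 -0.09  1.42  1.35] [ 0.582 -0.101  0.188]
cap 1 pose [-0.44  0.78  1.58 -0.24  1.08 -2.08] [ 0.546 -0.247  0.038]
cap 1 above [-0.44  0.6   1.47 -0.21  1.35 -2.14] [ 0.546 -0.247  0.188]
cap -1 pose [-0.44  0.78  1.58 -0.24  1.08  1.06] [ 0.546 -0.247  0.038]
cap -1 above [-0.44  0.6   1.47 -0.21  1.35  1.  ] [ 0.546 -0.247  0.188]
{'time_s': 0.1, 'joints': array([-1.32961936e+00,  4.91483529e-01,  1.55940405e+00,  4.07449328e-05,
        1.09168871e+00, -1.05593172e-01]), 'joint_velocities': array([ 1.24387128e-03, -2.21165860e-03, -1.46134382e-03, -3.72245596e-05,
        3.71186071e-04,  1.02454691e-03]), 'joint_efforts': array([ 3.65959066e-03, -6.13626122e+01, -2.58605272e+01,  6.94406661e-02,
        4.70233639e-02, -4.18667844e-05]), 'tool_pos': array([ 0.21239589, -0.58757098,  0.21412462]), 'orientation': array([-3.14061831e+00, -1.39609529e-04,  3.46751271e-01]), 'contact_force': array([ 0.14935011, -0.36102273,  0.39359815]), 'ft_torque': array([ 0.01132581,  0.00278005, -0.00070543]), 'finger_force': 0.0, 'gripper_width': 0.09493297621297996}
```

Run:
```python
from mv import *
p=env.sense()["tool_pos"]; env.servo_line(np.array(p)+[0,0,.1],None,.25)
env.goto(*above("sol","box",dz=.25))
pick("sol","box",y=-.0025)
place("spare","box")
s=snap("scene"); cv2.imwrite("pics/a1.png",cv2.resize(s["pixels"][100:260,120:380],(780,480)))
```

```text
picked box False width 0.0459 ff 30.0 t 5.9
lifted width 0.0459
placed box False F [-0.5  0.4 -2. ]
t 12.0
```

View pics/a1.png

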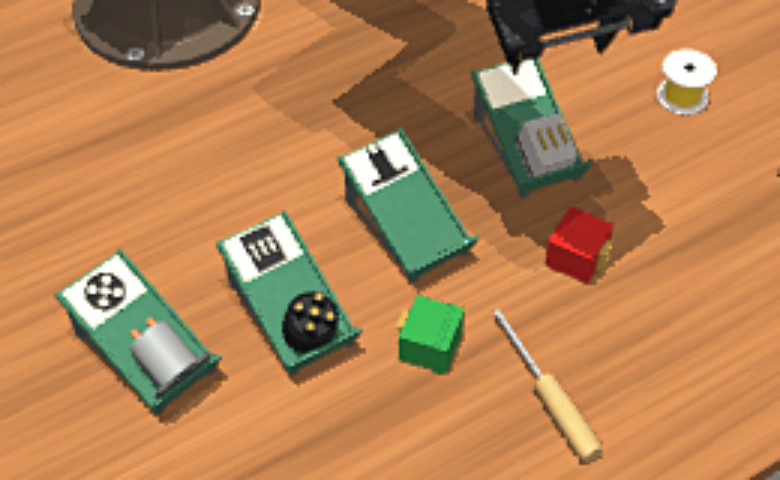

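The box is seated in the spare tray at (548,140) and the solenoid tray is empty. Next is the solenoid, then the cap.

Run:
```python
from mv import *
pick("cap","sol",y=-.002)
place("sol","sol")
s=snap("scene"); cv2.imwrite("pics/a2.png",cv2.resize(s["pixels"][100:260,120:380],(780,480)))
```

```text
picked sol False width 0.0456 ff 29.9 t 16.0
lifted width 0.0452
placed sol False F [ 0.5 -0.1 -3. ]
t 22.5
```

View pics/a2.png

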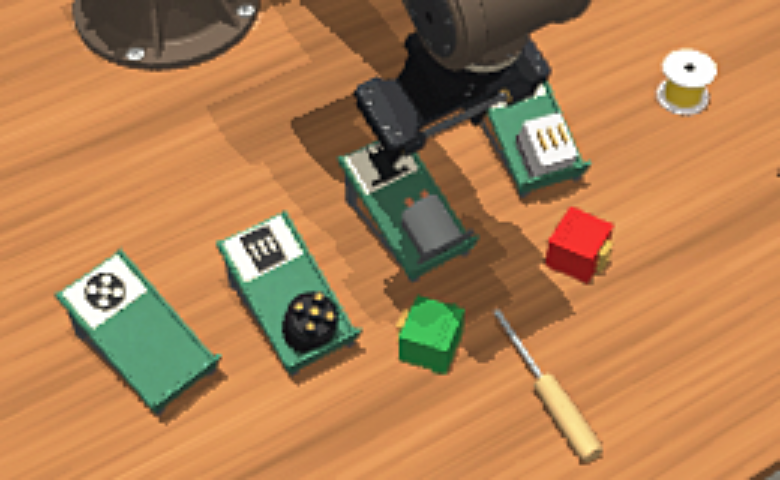

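The solenoid is down in its own tray at (432,223), with the studs up the slope. Now the cap.

Run:
```python
from mv import *
pick("relay","cap")
place("cap","cap")
s=snap("scene"); cv2.imwrite("pics/a3.png",cv2.resize(s["pixels"][100:260,120:380],(780,480)))
```

```text
picked cap False width 0.0556 ff 30.0 t 25.4
lifted width 0.0558
placed cap False F [ 0.4 -0.1 -1.4]
t 31.2
```

View pics/a3.png

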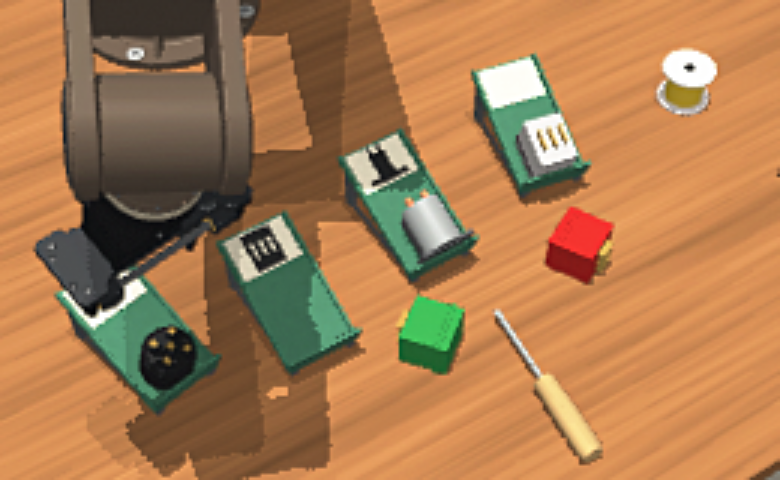

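The cap is in its tray at (168,357) and the relay tray is empty. The box goes last, then I retreat and check the seating numerically.

Run:
```python
from mv import *
pick("spare","box")
place("relay","box")
env.servo_line(np.array(env.sense()["tool_pos"])+[0,0,.12],None,.25)
env.move_joints([-1.33,.3,1.5,0,1.092,-.106])
for n in("scene","top"):
    s=snap(n); np.savez(f"{n}1.npz",w=cloud(s),p=s["pixels"])
    if n=="scene": cv2.imwrite("pics/a4.png",cv2.resize(s["pixels"][100:260,120:380],(780,480)))
print(env.sense()["time_s"])
from fit import fit; fit(("top1","scene1"))
```

```text
picked box False width 0.0462 ff 29.8 t 35.2
lifted width 0.0457
placed box False F [ 1.  -0.  -2.8]
t 41.8
44.7167
spare [0.4662 0.2595] yaw -0.225 planeyaw -0.149 slope 0.35 width 0.0826 xr [-0.078  0.073] 1331
sol [0.4972 0.0711] yaw 0.01 planeyaw 0.028 slope 0.352 width 0.0813 xr [-0.077  0.073] 913
   part top1 225 x [0.021 0.083] y [-0.023 -0.001  0.025] hmax 0.059
   part scene1 251 x [0.022 0.084] y [-0.025 -0.004  0.022] hmax 0.057
relay [ 0.5359 -0.1011] yaw 0.009 planeyaw -0.008 slope 0.34 width 0.0808 xr [-0.079  0.072] 825
   part top1 226 x [0.027 0.084] y [-0.022  0.     0.022] hmax 0.064
   part scene1 304 x [0.033 0.084] y [-0.022 -0.001  0.022] hmax 0.063
cap [ 0.4998 -0.2564] yaw 0.219 planeyaw 0.215 slope 0.347 width 0.082 xr [-0.079  0.071] 941
   part top1 197 x [0.029 0.077] y [-0.026  0.001  0.024] hmax 0.067
   part scene1 265 x [0.033 0.079] y [-0.026 -0.002  0.025] hmax 0.064
```

View pics/a4.png

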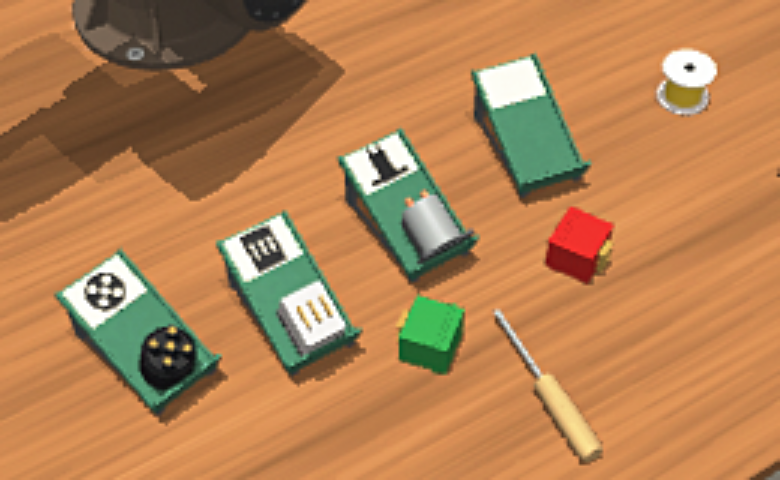

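The picture shows each part in its matching tray. Their extents along the slope match the original seated ones to within about 2 mm, and heights are right. Handing in.

```bash
python3 -c "
from workcell import env
print(env.close_job())"
```

```text
the job is handed in; nothing more can be done
None
```

The cap, control box and solenoid are each in their own tray, let go and, by the final camera check (good to about 2 mm), flat against the stop; I handed the job in at about 45 s of the 112 s allowed.

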